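# Close a battery module onto its test contacts and pull the tester on

### The arm

A 7-joint arm with a two-finger parallel gripper is mounted at the origin on the work surface. World frame = base frame: x ahead of the robot, y to its left, z up, the work surface at z = 0. Lengths are in m, angles in degrees, forces in N, time in s.
With the tool pointing down it reaches from about 0.4 to 0.9 m from the base axis. Payload 5.6 kg.
Tool frame: the origin (TCP) lies at the very end of the fingers, on their centre line; the grasp point (between the pads) lies 19 mm behind it (hold_point_z is the distance from the TCP to the grasp point, in m); x points along the fingers, y is the direction in which the jaws open and shut, and the axes are right-handed (so a half turn about x gives the same grasp; the last joint's range is limited). The gripper opens to 92 mm and grips with 3 to 60 N. Pads are 20 mm wide; open, the fingers measure 128 mm over their backs; the gripper's body (75 mm by 189 mm) begins 69 mm behind the grasp point.
Start: joints at [-73.625, 26.786, -0.665, 91.828, 0.344, 61.387, -3.226], TCP at [0.21, 0.615, 0.215] pointing down, gripper open.
Joint ranges: [-144.91, 144.91], [-17.63, 115.5], [-89.93, 88.59], [15.96, 139.68], [-74.01, 254.01], [8.47, 105.57], [-167.45, 167.45]. Speed limits (degrees/s): [147.25, 147.25, 180, 180, 180, 180, 180].

### API

Orientations are given as [roll, pitch, yaw] about the fixed x, y, z axes, in that order (R = Rz(yaw) Ry(pitch) Rx(roll)).
In Python, from workcell import * gives the robot as it stands.
- The arm moves only by the tool step_arm, never from a script. Its argument "deltas" is a list of rows, each a list of 4 numbers: the shift along the world's x, y, z in cm, then the turn about the world's z in rad. In form: [[tx, ty, tz, spin], ...]. A call has 1 to 12 rows; each row is the pose to reach, as a shift and turn from the pose commanded when the call began; what a row does not reach only later rows make up. A row lasts 1/8 s, in which the tool goes at most 62.5 mm and 10.7 degrees, less where a joint would pass 70% of its speed; a pose out of reach is approached as far as the arm can. A call with a gripper value outside its range is refused whole. "jaw" is the gripper's target within -1 to 1 (fully open at 1, half-way at 0, shut at -1), set as the call begins (left out, the last holds). The fingers move at their own pace and stop on an object; the grip force is fixed at half the most. Time passes only in rows, so rows that repeat a pose let the fingers close. It gives the time, the measured TCP pose, the force and the opening at its end, in the units of the state.
- state(): the state, without advancing time (a new reading comes with each control period).
- snapshot(name): name is "side" or "top"; returns a dict with "frame" (400x640x3 uint8, red, green, blue), "fovy" (degrees; the focal length in pixels is half the picture's height over the tangent of half this angle, whatever the lens; pixels are square), "cx", "cy" (the principal point, pixels), "xyz" and "attitude" of the camera in the world. Camera axes: x right, y down, z forward; pixel columns grow to the right and rows downward; lengths in m; the calibration is good to about 2 mm. A picture is of the moment at which its call begins. There is no depth.
- job_done(): hands the job in, once; it reports no verdict.
Trained networks look in a picture, given as the dict that the camera call returned (one of the last four; its "shot" number tells which), for a name from the list of things; names that differ only in an ending like _2 or _b are one class to them, and where a whole thing is asked for, a point or a joint stands for the part that bears it (a point fixed in the world has none). Each returns a list of dicts, best first, with "score" (0 to 1); they miss things now and then, are a little off and sometimes report something else, mostly with a low value. They report only what shows in the picture. A call takes as long as a camera call.
- search_frame(picture, target): "xyz" ([x, y, z] in m, in world coordinates, good to about 4 mm: the middle of the surface that is visible of it).
The state is a dict: "t": time; "joint_pos": joint angles; "dq": joint speeds; "joint_torque": joint torques, N m; "eef_pos": TCP position; "tool_rot": TCP orientation; "contact_force": force on the tool from outside, world axes, zero at the start; "torque": the same for the moment, N m; "gripper_width": finger opening in m.
Only numpy, scipy, OpenCV 4.12 (cv2) and the standard library are available. Lean on these libraries where they do the work, as an engineer would, in place of code of your own. Each camera call takes 0.05 s, during which the arm holds its last target.

### The job

Push the battery module along its cradle until it rests right up against the black contact block at the far end. Only then switch the tester on: pull its round mushroom knob straight out until it clicks and stays out by itself. Leave the T-shaped handle beside it and the other things on the bench alone.

Things in the scene. Friction and masses are not known exactly. Their poses are not given: they have to be found in the camera images.
- cradle: Fixed aluminium cradle, base plate 260 x 150 x 12 mm, lying left or right of centre. Origin: centre of its underside; x runs along the cradle away from the robot, towards the contact block, z up. Two side rails guide the module: inner faces at y = +-54 mm, from x = -130 to +90 mm, their tops 34 mm above the bench. The black contact block (150 mm wide, top 72 mm above the bench) spans x = +90 to +130 mm. The near end is open.
- contact_face (a point): Middle of the contact block's near face, at the level of the base plate's top: x = +90, y = 0, z = 12 mm in the cradle's frame, same axes as the cradle.
- module: Loose battery module, black block 120 (along x) x 100 x 66 mm, 0.7 to 0.95 kg, with rows of copper and silver cell tops and wooden edge strips, standing between the cradle's rails and 45 to 80 mm short of the contact block. Origin: centre of its underside; x points along the cradle. It slides on the base plate when its near face (x = -60 mm) is pushed at low height. (Two like modules in the grey tote at the table's right are spares.)
- module_front (a point): Middle of the lower edge of the module's far face (x = +60 mm, y = 0, z = 0 in the module's frame).
- tester: Fixed grey tester box, 150 deep x 220 wide x 112 mm high, on the side of the bench where the cradle is not. Origin: on the bench under the middle of the front face; the box spans x = 0 to 150 mm, y = +-110 mm; x points into the box, away from the robot, y to the left seen from the robot, z up. Both controls stick out of the front face towards -x, 80 mm above the bench.
- knob_head (a point): The mushroom knob, at tester y = +60 mm, z = 80 mm: a black round head 60 mm in diameter and 20 mm thick on a steel stem 18 mm in diameter. The point is the middle of the head's back (the side facing the box); with the knob in, it is 50 mm in front of the front face, so there are 50 mm of free stem behind the head. Moves with the knob, along tester -x; axes as the tester.
- pull_knob (a joint): Travel of the mushroom knob in m: 0 = in (off), 0.025 = fully out (on), its stop. An over-centre spring: pulling starts at about 10 N and gets easier; past 12.5 mm it snaps outward by itself and stays at 0.025. Pushing it back in takes the same force.
- t_handle (a joint): Travel of the T-shaped handle in m, 0 = in; a spring holds it in. At tester y = -55 mm, z = 80 mm; its black crossbar, 72 mm long (along y) and 16 mm thick, is 45 mm in front of the front face. To be left alone.
- screwdriver: Bystander: screwdriver lying near the middle of the bench.
- tape: Bystander: grey ring, 90 mm in diameter, 25 mm high, in the middle of the bench near the robot.
- cleaner: Bystander: white bottle, 56 mm in diameter, 150 mm high, standing in the middle of the bench. Origin at its foot.
- mug: Bystander: steel mug, 90 mm high, to the left.
- wrench: Bystander: wrench lying to the left.
- screw_tray: Bystander: black tray 140 x 80 x 35 mm, to the right.
- meter: Bystander: hand meter 160 x 90 x 30 mm, to the right.

How it is judged (in metres and radians):
On the way, in this order (a step that is already met when the one before it is completed fails the run):
1. the module is up against the contact block while the knob is still in (x of module_front in the frame of contact_face above -0.006 m and angle between the x axis of module and the x axis of cradle, either way round below 0.09 rad and z of module_front in the frame of contact_face below 0.006 m and angle between module's own z axis and vertical below 0.06 rad and value of joint pull_knob below 0.008 m), for 0.2 s.
2. the mushroom knob is pulled out, with the module still against the block (x of module_front in the frame of contact_face above -0.006 m and angle between the x axis of module and the x axis of cradle, either way round below 0.09 rad and z of module_front in the frame of contact_face below 0.006 m and angle between module's own z axis and vertical below 0.06 rad and value of joint pull_knob above 0.02 m), for 0.2 s.
At the end, for the whole second after the job is handed in: The module lies flat on the cradle, square to within 5 degrees, its far face within 6 mm of the contact block; the mushroom knob stays out by more than 20 mm (it snaps out to 25); the T-handle is in (under 4 mm); module and knob are at rest (all of step 2 and value of joint t_handle below 0.004 m and velocity of joint pull_knob between -0.01 and 0.01 m/s and linear speed of module below 0.01 m/s); the robot touches nothing.
It fails at once if the knob is pulled more than 12 mm while the module is not against the contact block (value of joint pull_knob above 0.012 m and not (x of module_front in the frame of contact_face above -0.006 m and angle between the x axis of module and the x axis of cradle, either way round below 0.09 rad and z of module_front in the frame of contact_face below 0.006 m and angle between module's own z axis and vertical below 0.06 rad)).
It fails at once if the T-handle is pulled more than 8 mm (value of joint t_handle above 0.008 m).
It fails at once if a bystander is moved more than 50 mm (distance of any of screwdriver, tape, cleaner, mug, wrench, screw_tray, meter from where it was at the start of the episode above 0.05 m).
It fails at once if the bottle or the mug is tipped (angle between any of cleaner, mug's own z axis and vertical above 0.5 rad).
It also fails if it takes over 45 s, if anything falls off the work surface, if the arm or the gripper's body presses on something with over 40 N, if the wrist force passes 120 N, or if a joint passes its speed limit or range.

## Working session

There is one attempt and no reset: what is moved stays moved. The work goes in short steps, Python scripts to look and compute and a tool call to move; the robot and the scene stay as the last step left them, time stands still between calls to the robot, and variables do not carry over. Pictures are saved under pics/ and viewed, and the job is handed in when it is done.

Besides the shell and the picture viewer there is one more tool, called after ">>>" as a command line: name --pt "numbers of a row" for each row, then --argument value for the rest. step_arm: Moves the arm, as the interface text tells. Its arguments: {"type":"object","properties":{"deltas":{"type":"array"},"jaw":{"type":"number"}},"required":["deltas"]}

```bash
mkdir -p pics; cat > h.py <<'E'
from workcell import *
import numpy as np, cv2
def save(p,n): cv2.imwrite('pics/'+n,p['frame'][:,:,::-1])
E
python3 - <<'E'
from h import *
print(state())
for n in ['side','top']:
    p=snapshot(n); save(p,n+'0.png'); print({k:v for k,v in p.items() if k!='frame'})
    for t in ['cradle','module','tester','knob_head','t_handle','contact_face','cleaner','tape','screwdriver','screw_tray','meter','mug','wrench']:
        try:
            print(t,[(np.round(r['xyz'],3).tolist(),round(r['score'],2)) for r in search_frame(p,t)][:3])
        except Exception as e: print(t,e)
E
```

```text
{'t': 0.0, 'joint_pos': array([-73.62448008,  26.83661915,  -0.66264928,  91.87862475,
         0.34203701,  61.38673734,  -3.22661552]), 'dq': array([ 0.06148534, -0.07566957, -0.0683847 ,  0.05253175, -0.08462347,
        0.03926004, -0.06443751]), 'joint_torque': array([-8.33524282e-04, -5.20577109e+01, -1.27764232e-02, -2.43748677e+01,
       -5.66755235e-02,  1.74466870e-02,  1.56278988e-04]), 'eef_pos': array([0.20979085, 0.61461565, 0.2136499 ]), 'tool_rot': array([ -86.29694219,   89.89998667, -105.14346751]), 'contact_force': array([-0.83966575,  0.04302583,  0.14524221]), 'torque': array([-0.00582827,  0.02877836,  0.02500401]), 'gripper_width': 0.09216329269024874}
{'fovy': 51.75860877344738, 'cx': 316.7501624112153, 'cy': 214.91357159794137, 'xyz': array([-0.08097948, -0.58656972,  1.10886313]), 'attitude': array([-140.09921113,   -0.26146994,  -45.58641076]), 'shot': 1}
cradle [([0.602, 0.212, 0.023], 0.59)]
module [([0.489, 0.244, 0.074], 0.67)]
tester [([0.59, -0.238, 0.11], 0.96)]
knob_head [([0.505, -0.146, 0.088], 0.47)]
t_handle [([0.508, -0.256, 0.089], 0.74)]
con
[... 662 characters left out ...]
17697e+01]), 'shot': 2}
cradle [([0.6, 0.24, 0.012], 0.73), ([0.505, -0.478, 0.004], 0.52)]
module [([0.499, 0.25, 0.074], 0.86)]
tester [([0.618, -0.218, 0.109], 0.85)]
knob_head [([0.514, -0.145, 0.09], 0.58), ([0.504, -0.264, 0.086], 0.25)]
t_handle [([0.397, 0.487, 0.009], 0.19)]
contact_face [([0.598, 0.237, 0.014], 0.58), ([0.509, -0.479, 0.004], 0.25)]
cleaner [([0.753, -0.002, 0.1], 0.83)]
tape [([0.453, 0.022, 0.027], 0.67), ([0.505, -0.262, 0.086], 0.28)]
screwdriver [([0.587, -0.006, 0.025], 0.63)]
screw_tray [([0.6, 0.238, 0.014], 0.72), ([0.509, -0.477, 0.004], 0.68)]
meter [([0.329, -0.464, 0.029], 0.64)]
mug [([0.608, 0.492, 0.043], 0.81)]
wrench [([0.393, 0.487, 0.006], 0.7)]
```

View pics/side0.png

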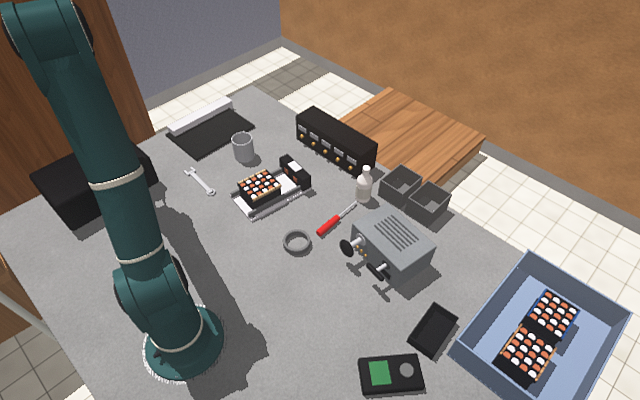

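View pics/top0.png

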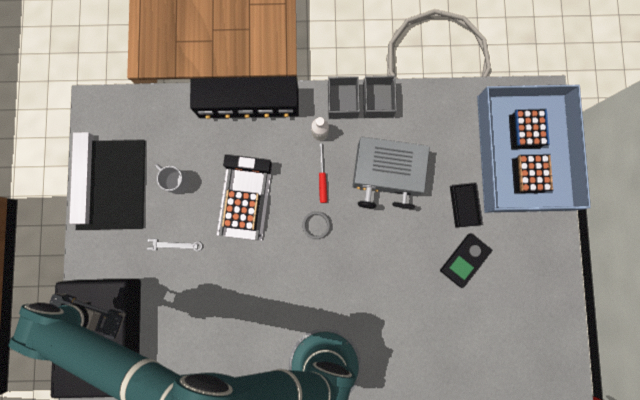

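```bash
python3 - <<'E'
from h import *
a=cv2.imread('pics/top0.png'); b=cv2.imread('pics/side0.png')
def crop(im,x0,y0,w,h,s,n):
    c=cv2.resize(im[y0:y0+h,x0:x0+w],None,fx=s,fy=s,interpolation=cv2.INTER_CUBIC)
    for i in range(0,w,10): cv2.putText(c,str(x0+i),(i*s,8),0,.3,(0,255,255),1); cv2.line(c,(i*s,10),(i*s,16),(0,255,255),1)
    for i in range(0,h,10): cv2.putText(c,str(y0+i),(0,i*s+4),0,.3,(0,255,255),1)
    cv2.imwrite('pics/'+n,c)
crop(a,205,145,80,100,6,'c_top_cr.png'); crop(a,345,130,95,85,7,'c_top_te.png')
crop(b,225,145,95,75,8,'c_side_cr.png'); crop(b,330,200,115,90,6,'c_side_te.png')
E
```

```text
(no output)
```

View pics/c_top_cr.png

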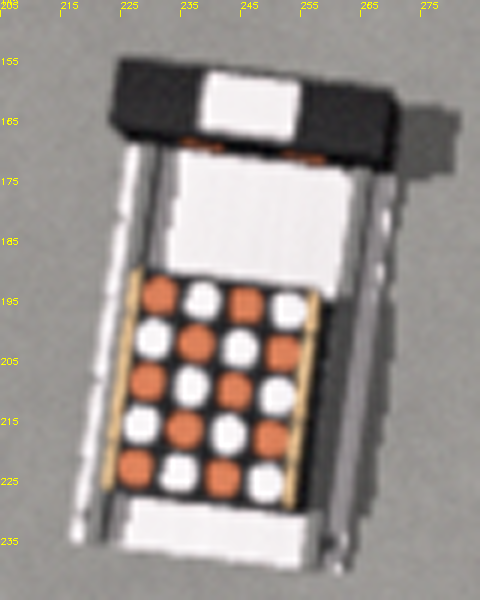

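View pics/c_top_te.png

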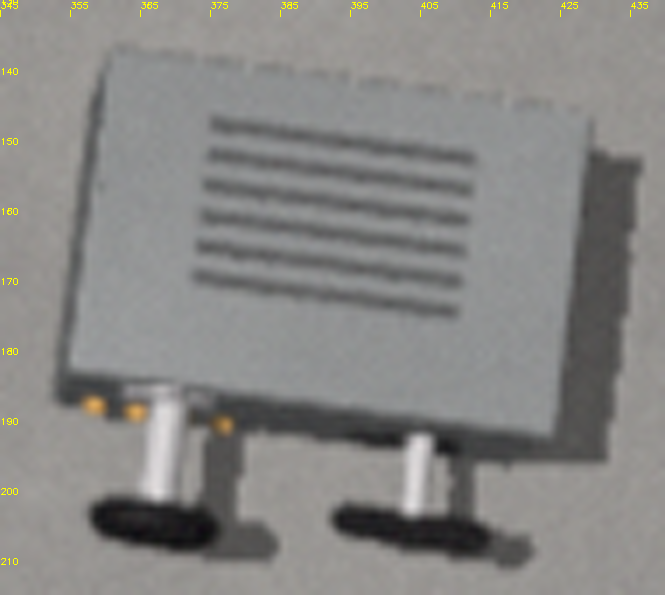

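View pics/c_side_cr.png

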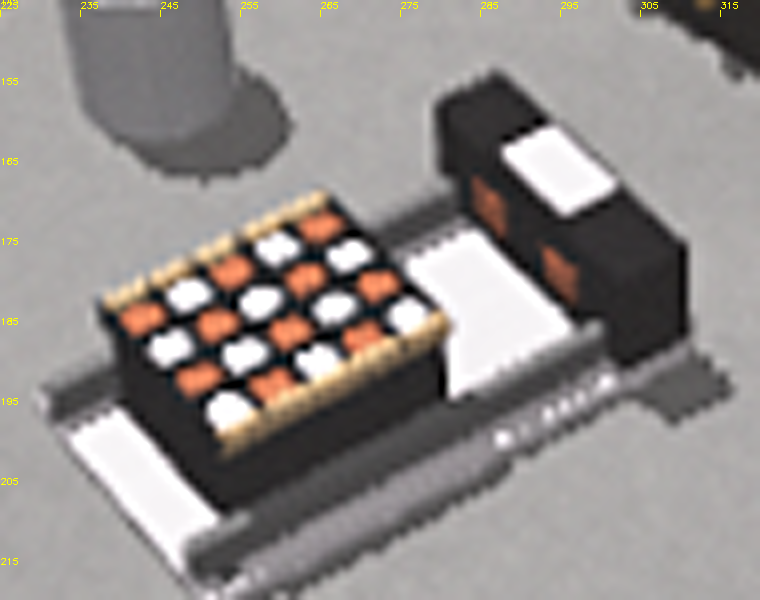

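View pics/c_side_te.png

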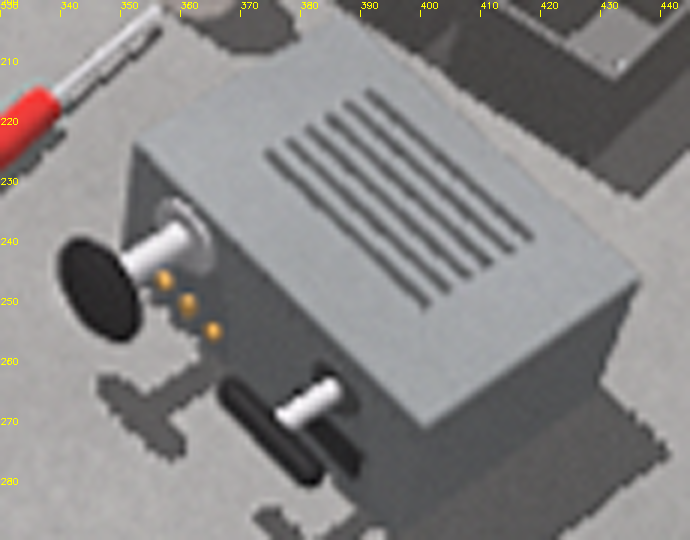

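```bash
cat > fit.py <<'E'
from h import *
from scipy.spatial.transform import Rotation as R
from scipy.optimize import least_squares
def proj(p,X):
    f=200/np.tan(np.radians(p['fovy']/2)); 
    Rc=R.from_euler('xyz',p['attitude'],degrees=True).as_matrix()
    c=(np.asarray(X)-p['xyz'])@Rc
    return np.c_[f*c[:,0]/c[:,2]+p['cx'],f*c[:,1]/c[:,2]+p['cy']]
cal={'side':dict(fovy=51.75860877344738,cx=316.7501624112153,cy=214.91357159794137,xyz=np.array([-0.08097948,-0.58656972,1.10886313]),attitude=np.array([-140.09921113,-0.26146994,-45.58641076])),
'top':dict(fovy=44.556507955160555,cx=319.3086173274686,cy=194.88646168127798,xyz=np.array([0.35484485,0.01016155,1.61599019]),attitude=np.array([-172.48922e0,0,0]))}
cal['top']['attitude']=np.array([-1.73048922e+02,-3.35809766e-02,-9.12817697e+01])
def fit(obs,g):
    def res(q):
        M=R.from_euler('z',q[2]).as_matrix(); r=[]
        for n,pts in obs.items():
            P=np.array([a for a,_ in pts])@M.T+[q[0],q[1],0]
            r.append((proj(cal[n],P)-np.array([b for _,b in pts])).ravel())
        return np.concatenate(r)
    s=least_squares(res,g,loss='soft_l1'); return s.x,np.round(res(s.x).reshape(-1,2),1)
E
python3 - <<'E'
from fit import *
B=.072
m=lambda x,y:(x,y,.078)
x,r=fit({'top':[(m(.06,.05),(227.2,189.7)),(m(.06,-.05),(258.3,193.3)),(m(-.06,.05),(222.2,226.7)),(m(-.06,-.05),(253.7,229.7))],
'side':[(m(-.06,.05),(237.5,182.5)),(m(.06,.05),(265.6,169)),(m(.06,-.05),(281.2,185)),(m(-.06,-.05),(252.7,201.5))]},[.5,.25,0])
print('module',x,np.degrees(x[2]),r.tolist())
x,r=fit({'top':[((.13,.075,B),(225,155)),((.13,-.075,B),(271.2,160.3)),((-.13,.06,.034),(217.5,235)),((-.13,-.06,.034),(261.7,240))],
'side':[((.13,.075,B),(287.1,154)),((.13,-.075,B),(311,175.6)),((.09,.075,B),(280,158.1))]},[.5,.25,0])
print('cradle',x,np.degrees(x[2]),r.tolist())
t=lambda x,y:(x,y,.112)
x,r=fit({'top':[(t(.15,.11),(360.7,137.1)),(t(.15,-.11),(429.3,145.7)),(t(0,-.11),(424,192.1)),(t(0,.11),(355,183.1))],
'side':[(t(0,.11),(352.5,224.2)),(t(0,-.11),(400.8,271.2)),(t(.15,-.11),(436.3,245.8))]},[.55,-.2,0])
print('tester',x,np.degrees(x[2]),r.tolist())
M=R.from_euler('z',x[2]).as_matrix()
for n,l in [('head',(-.05,.06,.08)),('headfront',(-.07,.06,.08)),('T',(-.045,-.055,.08))]:
    P=M@l+[x[0],x[1],0]; print(n,P.round(4),[proj(cal[k],[P])[0].round(1) for k in cal])
E
```

```text
module [ 0.49957036  0.25504026 -0.13408239] -7.682355180254389 [[0.2, -0.1], [0.4, -0.2], [0.1, 0.5], [0.1, 1.0], [-0.5, 0.4], [0.3, -0.7], [0.6, -0.9], [-0.3, -1.7]]
cradle [ 0.54104672  0.2495833  -0.14354566] -8.224560524138518 [[0.1, -0.4], [0.1, -0.2], [2.9, 1.0], [-4.5, 0.5], [0.6, -0.8], [0.7, 0.1], [-1.2, -0.6]]
tester [ 0.55430378 -0.21346771 -0.15559991] -8.915218387510931 [[-0.4, -0.3], [0.5, 0.2], [0.7, 0.7], [-0.6, 0.4], [-1.0, -1.7], [0.4, -0.0], [1.4, -0.3]]
head [ 0.5142 -0.1464  0.08  ] [array([348.6, 246.9]), array([367.4, 202.6])]
headfront [ 0.4944 -0.1433  0.08  ] [array([343.6, 250.1]), array([366.6, 208.8])]
T [ 0.5013 -0.2608  0.08  ] [array([375.1, 272. ]), array([403.7, 205.8])]
```

>>> step_arm --pt "1.8 -3.4 0 0.03" --pt "3.5 -6.9 0 0.06" --pt "5.3 -10.3 0 0.09" --pt "7.0 -13.8 0 0.12" --pt "8.8 -17.2 0 0.15" --pt "10.6 -20.6 0 0.18" --pt "12.3 -24.1 0 0.18" --pt "14.1 -27.5 0 0.18" --pt "15.8 -31.0 0 0.18" --pt "17.6 -34.4 0 0.18" --pt "17.6 -34.4 0 0.18" --jaw -1

```text
t: 2.78
eef_pos: [0.3874, 0.2687, 0.2149]
tool_rot: [-4.3, 90.0, -13.2]
contact_force: [0.0, 0.6, 0.4]
gripper_width: 0.0004
```

>>> step_arm --pt "0 0.1 -3.5 0" --pt "0 0.2 -7 0" --pt "0 0.2 -10.5 0" --pt "0 0.2 -14 0" --pt "0 0.2 -17 0" --pt "0 0.2 -18.8 0" --pt "0 0.2 -18.8 0"

```text
t: 3.65
eef_pos: [0.3847, 0.2736, 0.0255]
tool_rot: [-142.8, 89.8, -151.3]
contact_force: [0.7, -0.5, 0.3]
gripper_width: 0.0004
```

```bash
python3 - <<'E'
from h import *
for n in ['top','side']:
    p=snapshot(n); f=p['frame'][:,:,::-1]
    c=f[140:260,200:330] if n=='top' else f[130:240,200:330]
    cv2.imwrite('pics/'+n+'1.png',cv2.resize(c,None,fx=5,fy=5,interpolation=cv2.INTER_CUBIC))
s=state();print(s['eef_pos'],s['contact_force'],s['t'])
E
```

```text
[0.38595163 0.27400669 0.02699463] [-0.35030546  0.04888582  0.15816644] 3.75
```

View pics/side1.png

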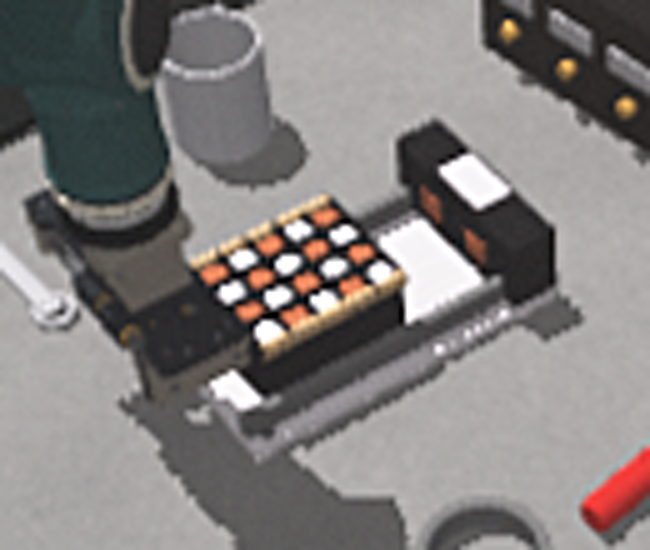

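View pics/top1.png

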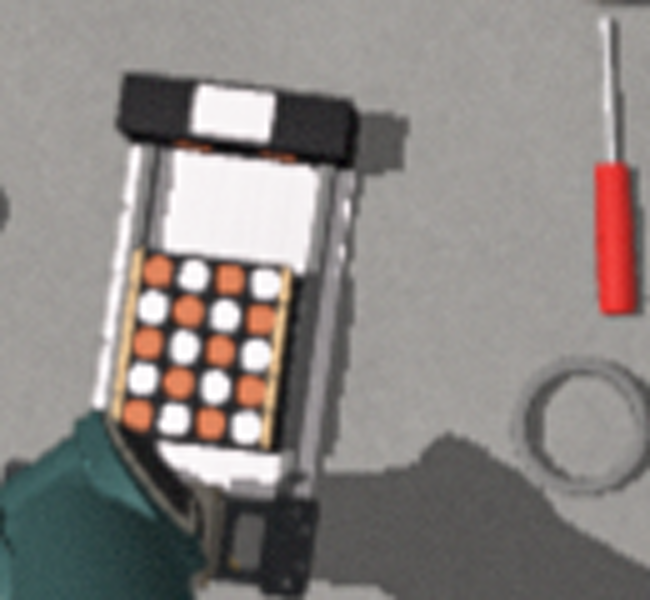

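>>> step_arm --pt "1.0 -0.1 0 0" --pt "2.0 -0.3 0 0" --pt "3.0 -0.4 0 0" --pt "3.8 -0.5 0 0" --pt "4.4 -0.6 0 0" --pt "5.0 -0.7 0 0" --pt "5.5 -0.8 0 0" --pt "6.0 -0.9 0 0" --pt "6.5 -0.9 0 0" --pt "7.0 -1.0 0 0"

```text
t: 5.0
eef_pos: [0.4525, 0.2639, 0.0264]
tool_rot: [-164.3, 89.7, -172.7]
contact_force: [-8.4, 2.2, 7.2]
gripper_width: 0.0001
```

>>> step_arm --pt "0.5 -0.1 0 0" --pt "1.0 -0.2 0 0" --pt "1.5 -0.2 0 0" --pt "2.0 -0.3 0 0" --pt "2.5 -0.4 0 0" --pt "3.0 -0.4 0 0" --pt "3.3 -0.5 0 0"

```text
t: 5.88
eef_pos: [0.4859, 0.259, 0.0263]
tool_rot: [-167.2, 89.7, -175.6]
contact_force: [-7.3, 0.9, 7.1]
gripper_width: 0.0004
```

```bash
python3 - <<'E'
from h import *
for n in ['side']:
    p=snapshot(n); f=p['frame'][:,:,::-1]
    c=f[130:240,200:330]
    cv2.imwrite('pics/'+n+'2.png',cv2.resize(c,None,fx=6,fy=5.4,interpolation=cv2.INTER_CUBIC))
s=state();print(s['eef_pos'],s['contact_force'],s['t'])
E
```

```text
[0.4865292  0.25886952 0.0263743 ] [-6.09681353  1.21185763  3.88639068] 5.925
```

View pics/side2.png

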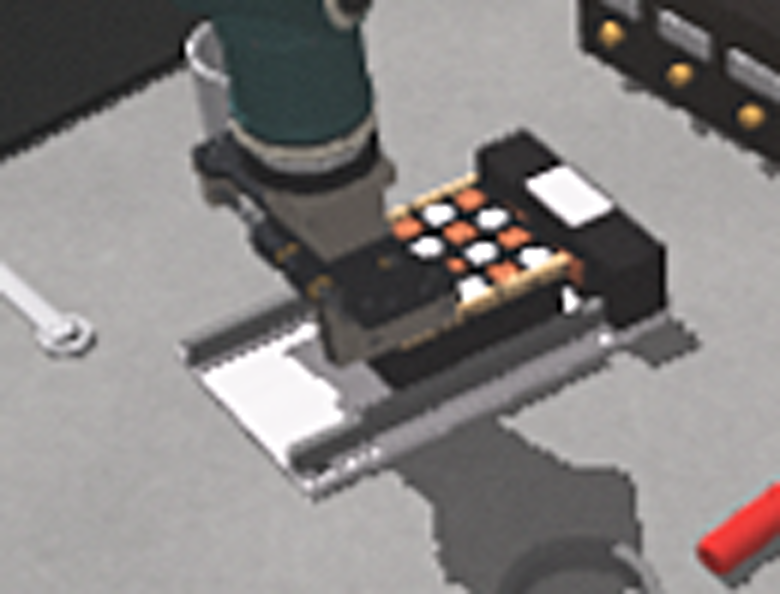

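>>> step_arm --pt "0.3 0 0 0" --pt "0.6 -0.1 0 0" --pt "0.9 -0.1 0 0" --pt "1.0 -0.1 0 0"

```text
t: 6.42
eef_pos: [0.4957, 0.2578, 0.0263]
tool_rot: [-164.6, 89.7, -173.1]
contact_force: [-8.9, 1.2, 7.8]
gripper_width: 0.0007
```

>>> step_arm --pt "0.2 0 0 0" --pt "0.4 -0.1 0 0" --pt "0.4 -0.1 0 0"

```text
t: 6.8
eef_pos: [0.5003, 0.2569, 0.0263]
tool_rot: [-168.6, 89.7, -177.0]
contact_force: [-5.8, 0.5, 4.2]
gripper_width: 0.0005
```

>>> step_arm --pt "0.2 0 0 0" --pt "0.3 0 0 0" --pt "0.3 0 0 0"

```text
t: 7.18
eef_pos: [0.5019, 0.2569, 0.0263]
tool_rot: [-164.4, 89.6, -172.8]
contact_force: [-10.0, 1.0, 7.4]
gripper_width: 0.0004
```

>>> step_arm --pt "0.2 0 0 0" --pt "0.3 0 0 0" --pt "0.3 0 0 0" --pt "0.3 0 0 0"

```text
t: 7.68
eef_pos: [0.5017, 0.2568, 0.0262]
tool_rot: [-161.8, 89.2, -170.1]
contact_force: [-17.9, -1.3, 15.6]
gripper_width: 0.0003
```

>>> step_arm --pt "-0.5 0.1 0 0" --pt "-1.5 0.2 0 0" --pt "-3.5 0.5 0 0" --pt "-5.5 0.8 2 0" --pt "-6.5 0.9 6 0" --pt "-6.5 0.9 11 0" --pt "-7 0.5 15 0" --pt "-8 -1 17 0" --pt "-9 -5 17.5 0" --pt "-9 -10 17.5 0" --pt "-9 -15 17.5 0" --pt "-9 -20 17.5 0" --jaw -0.2

```text
t: 9.18
eef_pos: [0.4188, 0.0546, 0.2018]
tool_rot: [26.3, 89.9, 17.8]
contact_force: [0.3, 0.3, 0.5]
gripper_width: 0.0368
```

```bash
python3 - <<'E'
from h import *
for n in ['top','side']:
    p=snapshot(n); f=p['frame'][:,:,::-1]
    c=f[145:245,205:285] if n=='top' else f[140:220,225:325]
    cv2.imwrite('pics/'+n+'3.png',cv2.resize(c,None,fx=6 if n=='top' else 7,fy=6 if n=='top' else 7,interpolation=cv2.INTER_CUBIC))
    save(p,n+'3f.png')
s=state();print(s['eef_pos'],s['contact_force'],s['t'],s['tool_rot'],s['gripper_width'])
E
```

```text
[0.41864801 0.05134669 0.20178662] [0.14712738 1.2792577  0.34192407] 9.275 [-44.59170729  89.94327539 -53.59317333] 0.036791481263308445
```

View pics/side3.png

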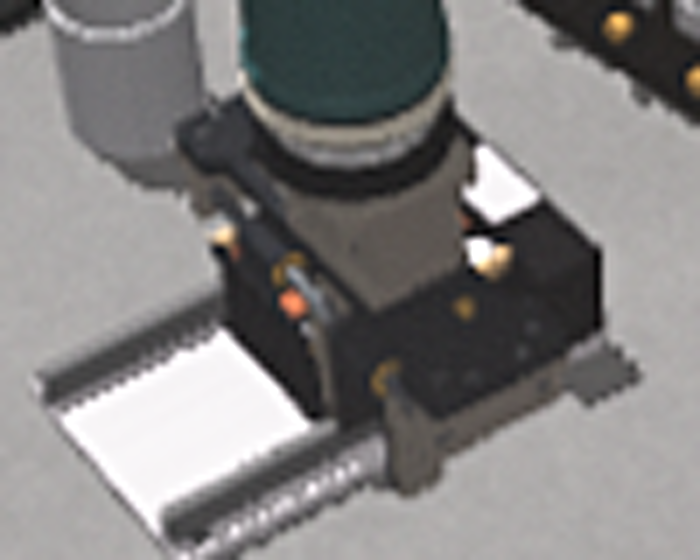

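View pics/top3.png

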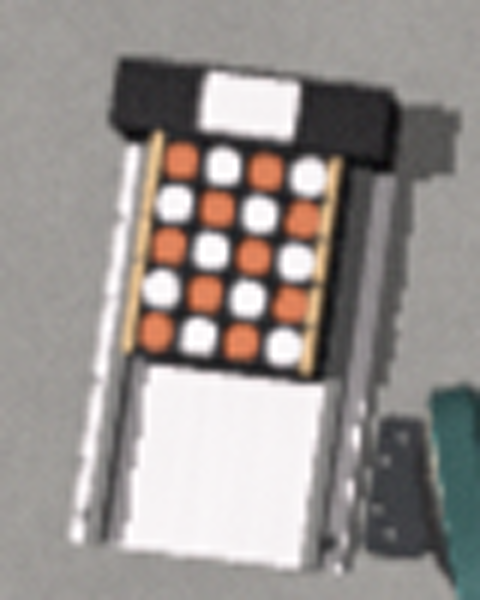

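View pics/side3f.png

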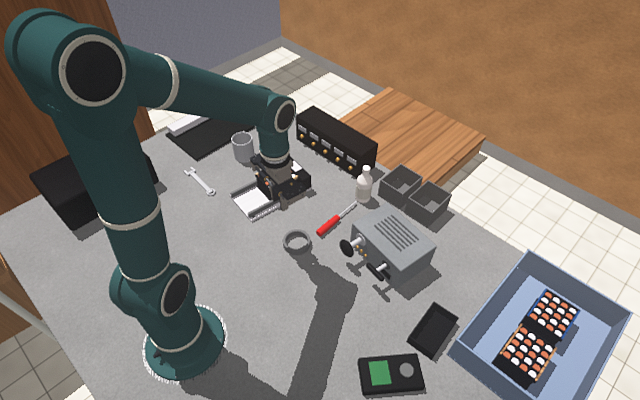

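```bash
python3 - <<'E'
from fit import *
m=lambda x,y:(x,y,.078)
x,r=fit({'top':[(m(.06,.05),(205+158/6,145+133/6)),(m(.06,-.05),(205+342/6,145+157/6)),(m(-.06,.05),(205+130/6,145+350/6)),(m(-.06,-.05),(205+308/6,145+373/6))]},[.5,.25,0])
c=np.array([.5410,.2496]);a=np.radians(-8.1);print(x,r.tolist(),(x[:2]-c)@[np.cos(a),np.sin(a)]+.06)
E
```

```text
[ 0.57251347  0.24378273 -0.14906732] [[-0.1, -0.5], [0.3, -0.6], [-1.0, 0.4], [0.6, 0.6]] 0.09201874508577847
```

>>> step_arm --pt "1.5 -2.5 0 0" --pt "3 -5 0 0" --pt "4.5 -7.5 0 0" --pt "6 -10 0 0" --pt "7.5 -12.5 0 0" --pt "9 -15 0 0" --pt "10.5 -17.6 0 0" --pt "12 -20.1 0 0" --pt "12 -20.1 0 0" --pt "12 -20.1 0 0"

```text
t: 10.52
eef_pos: [0.5385, -0.1435, 0.2012]
tool_rot: [143.3, 89.9, 134.8]
contact_force: [0.4, 0.2, -0.3]
gripper_width: 0.037
```

Correct y by −7 mm and descend part way, then look.

>>> step_arm --pt "0 -0.3 -1 0" --pt "0 -0.7 -3 0" --pt "0 -0.7 -5 0" --pt "0 -0.7 -7 0" --pt "0 -0.7 -7.5 0" --pt "0 -0.7 -7.5 0"

```text
t: 11.28
eef_pos: [0.5387, -0.1515, 0.1265]
tool_rot: [164.8, 90.0, 156.3]
contact_force: [0.4, 0.6, 0.1]
gripper_width: 0.0368
```

```bash
python3 - <<'E'
from h import *
for n in ['top','side']:
    p=snapshot(n); f=p['frame'][:,:,::-1]
    c=f[130:230,330:450] if n=='top' else f[180:290,320:450]
    cv2.imwrite('pics/'+n+'4.png',cv2.resize(c,None,fx=5,fy=5,interpolation=cv2.INTER_CUBIC))
s=state();print(s['eef_pos'],s['contact_force'],s['t'],s['tool_rot'],s['gripper_width'])
E
```

```text
[ 0.53937604 -0.15178263  0.12726145] [ 0.78241168 -0.7275014  -0.4653453 ] 11.375 [ 3.55301836 89.92968316 -4.96276412] 0.036542596771868954
```

View pics/side4.png

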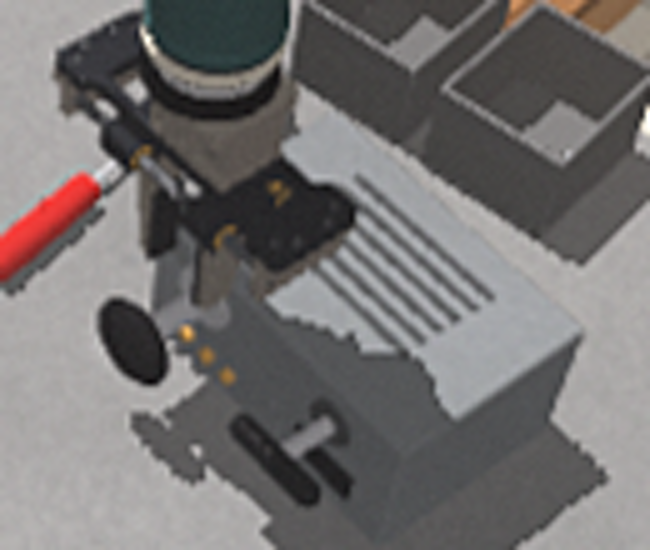

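View pics/top4.png

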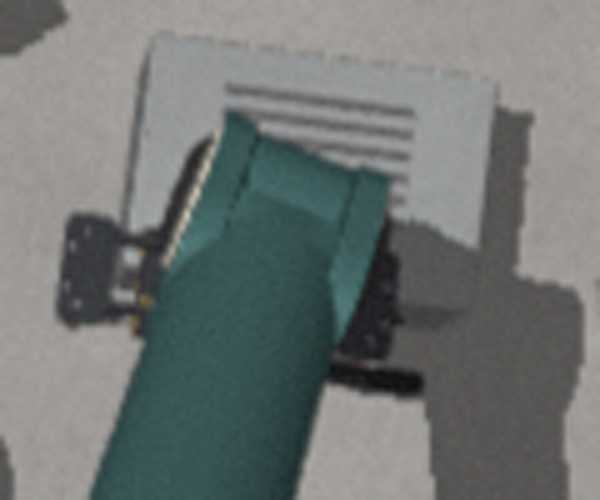

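>>> step_arm --pt "0 0.1 -0.8 0" --pt "0 0.1 -1.6 0" --pt "0 0.1 -2.4 0" --pt "0 0.1 -2.8 0" --pt "0 0.1 -2.8 0"

```text
t: 12.0
eef_pos: [0.5387, -0.1508, 0.0981]
tool_rot: [-175.3, 90.0, 176.1]
contact_force: [-0.9, -0.3, 0.6]
gripper_width: 0.0368
```

>>> step_arm --pt "0 0 -0.6 0" --pt "0 0 -1.2 0" --pt "0 0 -1.8 0" --pt "0 0 -2.4 0" --pt "0 0 -3.0 0" --pt "0 0 -3.6 0" --pt "0 0 -3.6 0"

```text
t: 12.88
eef_pos: [0.5386, -0.1507, 0.062]
tool_rot: [177.5, 89.9, 169.0]
contact_force: [-0.0, 0.1, -0.6]
gripper_width: 0.0366
```

>>> step_arm --pt "0 0 0 0" --pt "0 0 0 0" --pt "-0.5 0.1 0 0" --pt "-1.0 0.2 0 0" --pt "-1.2 0.2 0 0" --jaw -0.45

```text
t: 13.5
eef_pos: [0.5264, -0.1487, 0.0627]
tool_rot: [141.3, 90.0, 132.8]
contact_force: [0.4, -0.3, 0.4]
gripper_width: 0.0252
```

```bash
python3 - <<'E'
from h import *
p=snapshot('side'); f=p['frame'][:,:,::-1]
c=f[180:290,320:450]
cv2.imwrite('pics/side5.png',cv2.resize(c,None,fx=5,fy=5,interpolation=cv2.INTER_CUBIC))
s=state();print(s['eef_pos'],s['contact_force'],s['t'],s['gripper_width'])
E
```

```text
[ 0.52633639 -0.14878335  0.0626506 ] [ 0.14092891 -0.58826336 -0.66725999] 13.55 0.025502213566940147
```

View pics/side5.png

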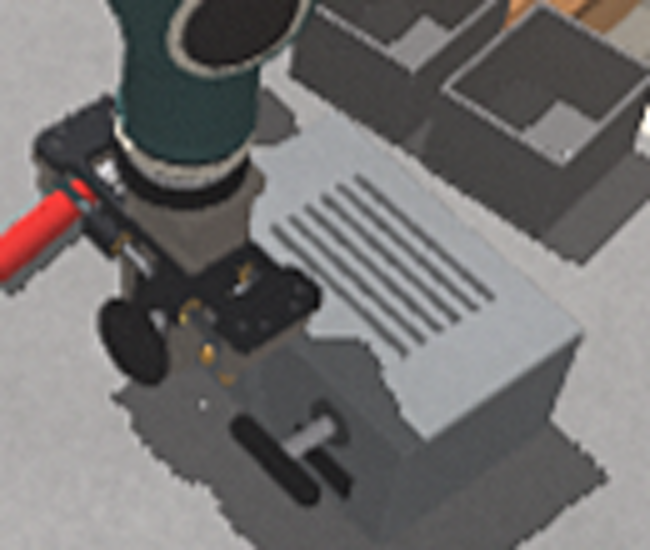

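>>> step_arm --pt "-0.2 0 0 0" --pt "-0.4 0.1 0 0" --pt "-0.6 0.1 0 0" --pt "-0.8 0.1 0 0"

```text
t: 14.05
eef_pos: [0.5226, -0.1484, 0.0632]
tool_rot: [-7.8, 89.6, -16.3]
contact_force: [8.3, -1.0, -5.3]
gripper_width: 0.0252
```

>>> step_arm --pt "-0.3 0 0 0" --pt "-0.6 0.1 0 0" --pt "-0.9 0.1 0 0" --pt "-1.2 0.2 0 0"

```text
t: 14.55
eef_pos: [0.506, -0.1458, 0.0624]
tool_rot: [175.0, 89.9, 166.5]
contact_force: [0.2, 0.2, -0.8]
gripper_width: 0.0253
```

```bash
python3 - <<'E'
from h import *
p=snapshot('side'); f=p['frame'][:,:,::-1]
c=f[180:290,320:450]
cv2.imwrite('pics/side6.png',cv2.resize(c,None,fx=5,fy=5,interpolation=cv2.INTER_CUBIC))
s=state();print(s['eef_pos'],s['contact_force'],s['t'],s['gripper_width'])
E
```

```text
[ 0.50560277 -0.14561449  0.06235578] [-0.09441688  0.1334578  -0.61485453] 14.6 0.02524492431413654
```

View pics/side6.png

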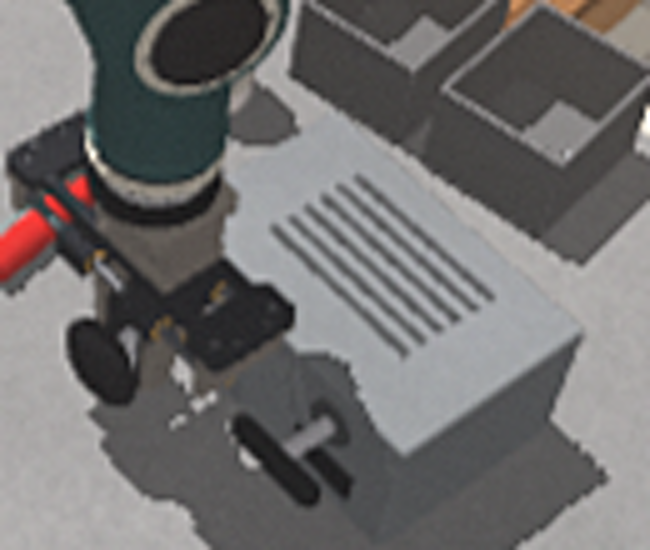

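>>> step_arm --pt "0.5 -0.1 0 0" --pt "1.0 -0.2 0 0" --pt "1.0 -0.2 0 0" --pt "1.0 -0.2 1.5 0" --pt "1.0 -0.2 3.5 0" --pt "1.0 -0.2 6 0" --pt "1.0 -0.2 9 0" --pt "1.0 -0.2 12 0" --pt "1.0 -0.2 15 0" --pt "1.0 0.0 17 0" --pt "-3 3 18 0" --pt "-6 6 18 0" --jaw -0.2

```text
t: 16.1
eef_pos: [0.446, -0.0856, 0.2441]
tool_rot: [13.5, 89.9, 4.9]
contact_force: [0.3, 0.3, 1.7]
gripper_width: 0.0367
```

>>> step_arm --pt "-3 5 0 0" --pt "-6 9 0 0" --pt "-9 13 0 0" --pt "-9 17 0 0" --pt "-9 17 0 0"

```text
t: 16.73
eef_pos: [0.3567, 0.0861, 0.2436]
tool_rot: [28.8, 89.9, 20.5]
contact_force: [-0.2, -0.8, -0.5]
gripper_width: 0.0368
```

```bash
python3 - <<'E'
from h import *
a=snapshot('top');b=snapshot('side')
save(a,'top7.png'); 
c=b['frame'][180:290,320:450,::-1]
cv2.imwrite('pics/side7.png',cv2.resize(c,None,fx=5,fy=5,interpolation=cv2.INTER_CUBIC))
c=a['frame'][130:245,205:445,::-1]
cv2.imwrite('pics/top7c.png',cv2.resize(c,None,fx=3.3,fy=3.3,interpolation=cv2.INTER_CUBIC))
for p in(a,b): print([(t,search_frame(p,t)[:1]) for t in('knob_head','module')])
s=state();print(s['eef_pos'],s['contact_force'],s['t'])
E
```

```text
[('knob_head', [{'xyz': [0.6087, 0.4911, 0.0377], 'score': 0.64}]), ('module', [{'xyz': [0.5716, 0.2425, 0.0736], 'score': 0.62}])]
[('knob_head', [{'xyz': [0.4786, -0.1481, 0.0887], 'score': 0.82}]), ('module', [{'xyz': [0.5809, 0.2192, 0.0739], 'score': 0.88}])]
[0.35706094 0.0832485  0.24269184] [ 0.14813748 -0.87022613 -0.76758991] 17.025
```

View pics/side7.png

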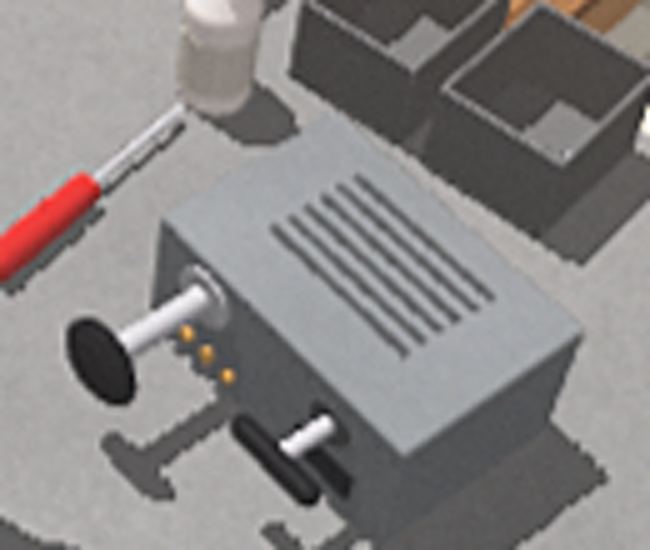

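View pics/top7c.png

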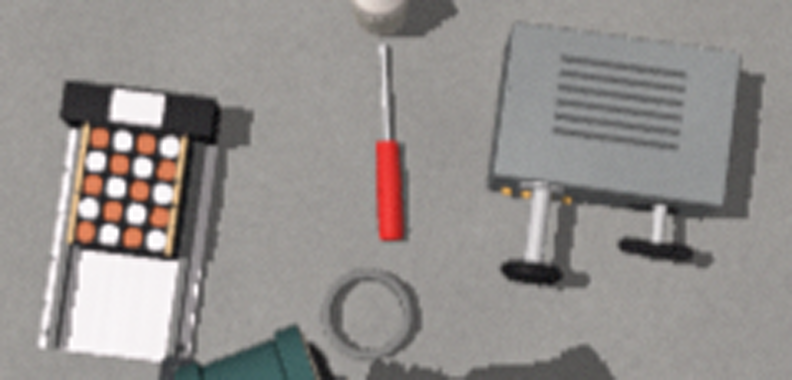

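>>> step_arm --pt "0 0 0 0" --pt "0 0 0 0" --pt "0 0 0 0"

```text
t: 17.4
eef_pos: [0.3569, 0.084, 0.2426]
tool_rot: [-142.2, 90.0, -150.7]
contact_force: [-0.3, 0.5, 0.4]
gripper_width: 0.0368
```

```bash
python3 -c "
from h import *
print(job_done())"
```

```text
the job is handed in; nothing more can be done
None
```

I pushed the module up against the contact block, then pulled the mushroom knob out until it snapped. I moved the arm clear and handed the job in at about 17.4 s; no verdict was reported.

- **Module:** The tool stopped advancing and the force rose to about 18 N along the push. The corner fit put the far face at cradle x = 92 mm, against 90 mm nominal, so it is in contact within measurement error. The fit showed it square to about 0.5°. The later pictures show it unmoved.
- **Knob:** It broke away at a little over 8 N, and the force then dropped to zero as it snapped. With the gripper away, the last pictures show it out. The side-view network placed the head about 26 mm further out than at the start, which agrees with 25 mm.
- **T-handle, bystanders and arm:** The T-handle looks unmoved. The screwdriver, tape and bottle that show in the last pictures look undisturbed; I did not recheck the mug, wrench, screw tray or meter. The arm ended clear, with about 0 N on the tool.

Two network readings disagreed with the rest. In the last top view the knob detection landed on the mug, so I discarded it. In the side view the module's y came out about 24 mm off the top view, probably because the arm hid part of it. I relied on the top-view corner fit instead.

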